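# Sort returned spray cans by weight and pierce the empties

## Robot

A 7-joint arm with a two-finger parallel gripper is mounted at the origin on the work surface. World frame = base frame: x ahead of the robot, y to its left, z up, the work surface at z = 0. Lengths are in m, angles in rad, forces in N, time in s.
With the tool pointing down it reaches from about 0.35 to 0.9 m from the base axis. Payload 8.1 kg.
Tool frame: the origin (TCP) lies on the centre line of the jaws, within the pads' length; the fingertips stand 11 mm ahead of it and the grasp point (between the pads) lies 8 mm behind it (arm.nose_length is the distance from the TCP to the fingertips, in m); z points along the fingers, y is the line along which they close (so a half turn about z gives the same grasp; the last joint's range is limited). The gripper opens to 92 mm and grips with 3 to 60 N. Pads are 19 mm wide; open, the fingers measure 130 mm over their backs; the gripper's body (75 mm by 190 mm) begins 47 mm behind the grasp point.
Start: joints at [1.156, 0.434, 0.025, 1.573, -0.012, 1.134, -0.075], TCP at [0.192, -0.595, 0.199] pointing down, gripper open.
Joint ranges: [-2.62, 2.62], [-0.44, 2.09], [-1.27, 1.32], [0.08, 2.57], [-1.32, 4.46], [0.12, 2], [-2.74, 2.74]. Speed limits (rad/s): [2.22, 2.22, 3.01, 3.01, 3.14, 3.14, 3.14].

## Interface

Orientations are given as a rotation vector (axis times angle).
In Python, from cell import arm gives the robot as it stands.
- The arm moves only by the tool jog_arm, never from a script. Its argument "moves" is a list of rows, each a list of 4 numbers: the shift along the tool's x, y, z in m, then the turn about the tool's z in rad. In form: [[tx, ty, tz, spin], ...]. A call has 1 to 20 rows; each row is the pose to reach, as a shift and turn from the pose commanded when the call began, along the tool's axes at that moment; what a row does not reach only later rows make up. A row lasts 1/8 s, in which the tool goes at most 62.5 mm and 10.7 degrees, less where a joint would pass 70% of its speed; a pose out of reach is approached as far as the arm can. A call with a gripper value outside its range is refused whole. "hand" is the finger opening in m, from 0 to 0.0918, set as the call begins (left out, the last holds). The fingers move at their own pace and stop on an object; "newtons" is the grip in N (left out, the last holds). Time passes only in rows, so rows that repeat a pose let the fingers close. It gives the time, the measured TCP pose, the force, the opening and the grip force at its end, in the units of the state.
- arm.observe(): the state, without advancing time (a new reading comes with each control period).
- arm.get_image(name): name is "scene" or "top" or "wrist"; returns a dict with "color" (400x640x3 uint8, red, green, blue), "z_map" (400x640 float32, m along the optical axis (not along the pixel's ray), 0 where there is no reading), "fx", "fy", "cx", "cy" (pixels), "rvec" (rotation vector, rad) and "tvec" (3), from world to camera coordinates, as OpenCV has them. Camera axes: x right, y down, z forward; pixel columns grow to the right and rows downward; lengths in m; the calibration is good to about 2 mm. A picture is of the moment at which its call begins.
- arm.sign_off(): hands the job in; it is judged then, once.
The state is a dict: "clock": time; "joints": joint angles; "dq": joint speeds; "joint_efforts": joint torques, N m; "position": TCP position; "ee_rot": TCP orientation; "force": force on the tool from outside, world axes, zero at the start; "ft_torque": the same for the moment, N m; "width": opening from 0.0 (shut) to 1.0 (fully open); "gripper_force": force on a finger pad.
Only numpy, scipy, OpenCV 4.12 (cv2) and the standard library are available. Lean on these libraries where they do the work, as an engineer would, in place of code of your own. Each camera call takes 0.05 s, during which the arm holds its last target. There are 200 camera calls.

## Task

Feel the weight of each returned spray can: stand the usable ones (over 270 g) upright in the yellow crate and the empty ones (under 200 g) upright in the tray of the grey can piercer, beside the empty that is already there; a can in between may go in either. When all are sorted, swing the piercer's red lever fully to its stop and let it spring back, never with a usable can in the tray, never leaning on the lever with more than 40 N, and without disturbing the tape, tin, blue bin or screwdriver.

Things in the scene. Friction and masses are not known exactly. Their poses are not given: they have to be found in the camera images.
- can_red: returned spray can, red body, red cap; upright cylinder 54 mm across and 120 mm high over all, whose top 36 mm is the narrower cap, 40 mm across (the best grip). Origin at the centre of its underside, z up. It may be absent (None). Its weight is unknown: 95 to 410 g
- can_yellow: returned spray can, yellow body, black cap; upright cylinder 57 mm across and 118 mm high over all, whose top 36 mm is the narrower cap, 43 mm across (the best grip). Origin at the centre of its underside, z up. It may be absent (None). Its weight is unknown: 95 to 410 g
- can_blue: returned spray can, blue body, white cap; upright cylinder 56 mm across and 124 mm high over all, whose top 36 mm is the narrower cap, 42 mm across (the best grip). Origin at the centre of its underside, z up. It may be absent (None). Its weight is unknown: 95 to 410 g
- can_green: returned spray can, green body, green cap; upright cylinder 52 mm across and 116 mm high over all, whose top 36 mm is the narrower cap, 39 mm across (the best grip). Origin at the centre of its underside, z up. It may be absent (None). Its weight is unknown: 95 to 410 g
- can_white: returned spray can, white body with orange band, orange cap; upright cylinder 55 mm across and 122 mm high over all, whose top 36 mm is the narrower cap, 41 mm across (the best grip). Origin at the centre of its underside, z up. It may be absent (None). Its weight is unknown: 95 to 410 g
- can_brass: returned spray can, brass-coloured body, blue cap; upright cylinder 53 mm across and 119 mm high over all, whose top 36 mm is the narrower cap, 40 mm across (the best grip). Origin at the centre of its underside, z up. It may be absent (None). Its weight is unknown: 95 to 410 g
- spent: dark steel spray can with grey cap, same shape (54 mm across, 120 mm high, cap 40 mm across), known to be empty; it already stands in one far corner of the piercer's tray and stays in the tray. Origin at the centre of its underside
- crate: yellow plastic reissue crate, fixed, outside 177 (its x) by 312 (its y) by 50 mm high, walls 6 mm, open on top, no dividers. Origin under its centre on the table
- crate_floor (a point): centre of the crate's inner floor, 6 mm above the table; axes as the crate; usable floor 165 (x) by 300 (y) mm
- piercer: grey can piercer, fixed to the table: a 30 mm high plinth 177 (its x) by 312 (its y) mm with a shallow tray on top (rim 54 mm above the table, walls 6 mm) and the red hand lever beside its robot side (its -x). Origin under the plinth's centre on the table
- tray_floor (a point): centre of the piercer's tray floor, 30 mm above the table; axes as the piercer; usable floor 165 (x) by 300 (y) mm; room for eight cans in two rows of four, 74 mm between rows and 72 mm within a row
- lever (a joint): angle of the sprung lever: 0 at rest (leaning 0.5 rad towards the piercer's -y), 1.1 at its stop (leaning 0.6 rad towards +y). The spring takes about 3 to 7 N at the grip
- lever_tip (a point): centre of the round end of the lever's red grip; the lever is a bar 135 mm long from hinge to here, its last 50 mm a red grip 22 mm thick, the rest 14 mm thick. It swings in a plane 125 mm to the -x side of the tray's centre, parallel to the tray's y
- lever_hinge (a point): the lever's hinge, 40 mm above the table; its axis is the piercer's x
- tape: bystander: black roll of tape, 90 mm across, 24 mm high, beyond the cans
- thinner: bystander: steel tin with paper label, 76 mm across, 110 mm high, beyond the cans
- fitbin: bystander: small blue open bin, 120 by 100 by 60 mm, beyond the work on the left
- driver: bystander: screwdriver with orange handle, 200 mm long, beyond the work on the right

How it is judged:
On the way, in this order (a step that is already met when the one before it is completed fails the run):
1. every can that is present has been sorted by weight and stands upright and released: over 270 g on the crate's floor, under 200 g on the piercer's tray floor (200 to 270 g: either) (((x of can_red in the frame of crate_floor between -0.083 and 0.083 m and y of can_red in the frame of crate_floor between -0.15 and 0.15 m and z of can_red in the frame of crate_floor between -0.01 and 0.01 m and angle between can_red's own z axis and vertical below 0.15 rad and contact force between can_red and crate above 1.9 N) or (x of can_red in the frame of tray_floor between -0.083 and 0.083 m and y of can_red in the frame of tray_floor between -0.15 and 0.15 m and z of can_red in the frame of tray_floor between -0.01 and 0.01 m and angle between can_red's own z axis and vertical below 0.15 rad and contact force between can_red and piercer between 0.4 and 2.72 N)) and ((x of can_yellow in the frame of crate_floor between -0.083 and 0.083 m and y of can_yellow in the frame of crate_floor between -0.15 and 0.15 m and z of can_yellow in the frame of crate_floor between -0.01 and 0.01 m and angle between can_yellow's own z axis and vertical below 0.15 rad and contact force between can_yellow and crate above 1.9 N) or (x of can_yellow in the frame of tray_floor between -0.083 and 0.083 m and y of can_yellow in the frame of tray_floor between -0.15 and 0.15 m and z of can_yellow in the frame of tray_floor between -0.01 and 0.01 m and angle between can_yellow's own z axis and vertical below 0.15 rad and contact force between can_yellow and piercer between 0.4 and 2.72 N)) and ((x of can_blue in the frame of crate_floor between -0.083 and 0.083 m and y of can_blue in the frame of crate_floor between -0.15 and 0.15 m and z of can_blue in the frame of crate_floor between -0.01 and 0.01 m and angle between can_blue's own z axis and vertical below 0.15 rad and contact force between can_blue and crate above 1.9 N) or (x of can_blue in the frame of tray_floor between -0.083 and 0.083 m and y of can_blue in the frame of tray_floor between -0.15 and 0.15 m and z of can_blue in the frame of tray_floor between -0.01 and 0.01 m and angle between can_blue's own z axis and vertical below 0.15 rad and contact force between can_blue and piercer between 0.4 and 2.72 N)) and ((x of can_green in the frame of crate_floor between -0.083 and 0.083 m and y of can_green in the frame of crate_floor between -0.15 and 0.15 m and z of can_green in the frame of crate_floor between -0.01 and 0.01 m and angle between can_green's own z axis and vertical below 0.15 rad and contact force between can_green and crate above 1.9 N) or (x of can_green in the frame of tray_floor between -0.083 and 0.083 m and y of can_green in the frame of tray_floor between -0.15 and 0.15 m and z of can_green in the frame of tray_floor between -0.01 and 0.01 m and angle between can_green's own z axis and vertical below 0.15 rad and contact force between can_green and piercer between 0.4 and 2.72 N)) and ((x of can_white in the frame of crate_floor between -0.083 and 0.083 m and y of can_white in the frame of crate_floor between -0.15 and 0.15 m and z of can_white in the frame of crate_floor between -0.01 and 0.01 m and angle between can_white's own z axis and vertical below 0.15 rad and contact force between can_white and crate above 1.9 N) or (x of can_white in the frame of tray_floor between -0.083 and 0.083 m and y of can_white in the frame of tray_floor between -0.15 and 0.15 m and z of can_white in the frame of tray_floor between -0.01 and 0.01 m and angle between can_white's own z axis and vertical below 0.15 rad and contact force between can_white and piercer between 0.4 and 2.72 N)) and ((x of can_brass in the frame of crate_floor between -0.083 and 0.083 m and y of can_brass in the frame of crate_floor between -0.15 and 0.15 m and z of can_brass in the frame of crate_floor between -0.01 and 0.01 m and angle between can_brass's own z axis and vertical below 0.15 rad and contact force between can_brass and crate above 1.9 N) or (x of can_brass in the frame of tray_floor between -0.083 and 0.083 m and y of can_brass in the frame of tray_floor between -0.15 and 0.15 m and z of can_brass in the frame of tray_floor between -0.01 and 0.01 m and angle between can_brass's own z axis and vertical below 0.15 rad and contact force between can_brass and piercer between 0.4 and 2.72 N)) and x of spent in the frame of tray_floor between -0.083 and 0.083 m and y of spent in the frame of tray_floor between -0.15 and 0.15 m and z of spent in the frame of tray_floor between -0.01 and 0.01 m and angle between spent's own z axis and vertical below 0.15 rad and linear speed of each of can_red, can_yellow, can_blue, can_green, can_white, can_brass below 0.02 m/s and value of joint lever below 0.1 rad and contact force between each of can_red, can_yellow, can_blue, can_green, can_white, can_brass and the fingers below 0.1 N), for 0.3 s.
2. the lever has been swung to its stop (within 0.06 rad of 1.1) (value of joint lever above 1.04 rad), for 0.1 s.
3. the lever has sprung back to rest (below 0.1 rad) (value of joint lever below 0.1 rad), for 0.2 s.
At the end, for the whole second after the job is handed in: Every present can stands upright (within 0.15 rad) and still on a floor: those over 270 g in the crate, those under 200 g in the piercer's tray, those between in either; the spent can still stands in the tray; the lever is back at rest (below 0.1 rad) (((x of can_red in the frame of crate_floor between -0.083 and 0.083 m and y of can_red in the frame of crate_floor between -0.15 and 0.15 m and z of can_red in the frame of crate_floor between -0.01 and 0.01 m and angle between can_red's own z axis and vertical below 0.15 rad and contact force between can_red and crate above 1.9 N) or (x of can_red in the frame of tray_floor between -0.083 and 0.083 m and y of can_red in the frame of tray_floor between -0.15 and 0.15 m and z of can_red in the frame of tray_floor between -0.01 and 0.01 m and angle between can_red's own z axis and vertical below 0.15 rad and contact force between can_red and piercer between 0.4 and 2.72 N)) and ((x of can_yellow in the frame of crate_floor between -0.083 and 0.083 m and y of can_yellow in the frame of crate_floor between -0.15 and 0.15 m and z of can_yellow in the frame of crate_floor between -0.01 and 0.01 m and angle between can_yellow's own z axis and vertical below 0.15 rad and contact force between can_yellow and crate above 1.9 N) or (x of can_yellow in the frame of tray_floor between -0.083 and 0.083 m and y of can_yellow in the frame of tray_floor between -0.15 and 0.15 m and z of can_yellow in the frame of tray_floor between -0.01 and 0.01 m and angle between can_yellow's own z axis and vertical below 0.15 rad and contact force between can_yellow and piercer between 0.4 and 2.72 N)) and ((x of can_blue in the frame of crate_floor between -0.083 and 0.083 m and y of can_blue in the frame of crate_floor between -0.15 and 0.15 m and z of can_blue in the frame of crate_floor between -0.01 and 0.01 m and angle between can_blue's own z axis and vertical below 0.15 rad and contact force between can_blue and crate above 1.9 N) or (x of can_blue in the frame of tray_floor between -0.083 and 0.083 m and y of can_blue in the frame of tray_floor between -0.15 and 0.15 m and z of can_blue in the frame of tray_floor between -0.01 and 0.01 m and angle between can_blue's own z axis and vertical below 0.15 rad and contact force between can_blue and piercer between 0.4 and 2.72 N)) and ((x of can_green in the frame of crate_floor between -0.083 and 0.083 m and y of can_green in the frame of crate_floor between -0.15 and 0.15 m and z of can_green in the frame of crate_floor between -0.01 and 0.01 m and angle between can_green's own z axis and vertical below 0.15 rad and contact force between can_green and crate above 1.9 N) or (x of can_green in the frame of tray_floor between -0.083 and 0.083 m and y of can_green in the frame of tray_floor between -0.15 and 0.15 m and z of can_green in the frame of tray_floor between -0.01 and 0.01 m and angle between can_green's own z axis and vertical below 0.15 rad and contact force between can_green and piercer between 0.4 and 2.72 N)) and ((x of can_white in the frame of crate_floor between -0.083 and 0.083 m and y of can_white in the frame of crate_floor between -0.15 and 0.15 m and z of can_white in the frame of crate_floor between -0.01 and 0.01 m and angle between can_white's own z axis and vertical below 0.15 rad and contact force between can_white and crate above 1.9 N) or (x of can_white in the frame of tray_floor between -0.083 and 0.083 m and y of can_white in the frame of tray_floor between -0.15 and 0.15 m and z of can_white in the frame of tray_floor between -0.01 and 0.01 m and angle between can_white's own z axis and vertical below 0.15 rad and contact force between can_white and piercer between 0.4 and 2.72 N)) and ((x of can_brass in the frame of crate_floor between -0.083 and 0.083 m and y of can_brass in the frame of crate_floor between -0.15 and 0.15 m and z of can_brass in the frame of crate_floor between -0.01 and 0.01 m and angle between can_brass's own z axis and vertical below 0.15 rad and contact force between can_brass and crate above 1.9 N) or (x of can_brass in the frame of tray_floor between -0.083 and 0.083 m and y of can_brass in the frame of tray_floor between -0.15 and 0.15 m and z of can_brass in the frame of tray_floor between -0.01 and 0.01 m and angle between can_brass's own z axis and vertical below 0.15 rad and contact force between can_brass and piercer between 0.4 and 2.72 N)) and x of spent in the frame of tray_floor between -0.083 and 0.083 m and y of spent in the frame of tray_floor between -0.15 and 0.15 m and z of spent in the frame of tray_floor between -0.01 and 0.01 m and angle between spent's own z axis and vertical below 0.15 rad and linear speed of each of can_red, can_yellow, can_blue, can_green, can_white, can_brass below 0.02 m/s and value of joint lever below 0.1 rad); the robot touches nothing.
It fails at once if the lever is swung past 0.5 rad while a usable can (over 270 g) stands in the piercer's tray (value of joint lever above 0.5 rad and ((x of can_red in the frame of tray_floor between -0.083 and 0.083 m and y of can_red in the frame of tray_floor between -0.15 and 0.15 m and z of can_red in the frame of tray_floor between -0.01 and 0.01 m and angle between can_red's own z axis and vertical below 0.15 rad and contact force between can_red and piercer above 2.9 N) or (x of can_yellow in the frame of tray_floor between -0.083 and 0.083 m and y of can_yellow in the frame of tray_floor between -0.15 and 0.15 m and z of can_yellow in the frame of tray_floor between -0.01 and 0.01 m and angle between can_yellow's own z axis and vertical below 0.15 rad and contact force between can_yellow and piercer above 2.9 N) or (x of can_blue in the frame of tray_floor between -0.083 and 0.083 m and y of can_blue in the frame of tray_floor between -0.15 and 0.15 m and z of can_blue in the frame of tray_floor between -0.01 and 0.01 m and angle between can_blue's own z axis and vertical below 0.15 rad and contact force between can_blue and piercer above 2.9 N) or (x of can_green in the frame of tray_floor between -0.083 and 0.083 m and y of can_green in the frame of tray_floor between -0.15 and 0.15 m and z of can_green in the frame of tray_floor between -0.01 and 0.01 m and angle between can_green's own z axis and vertical below 0.15 rad and contact force between can_green and piercer above 2.9 N) or (x of can_white in the frame of tray_floor between -0.083 and 0.083 m and y of can_white in the frame of tray_floor between -0.15 and 0.15 m and z of can_white in the frame of tray_floor between -0.01 and 0.01 m and angle between can_white's own z axis and vertical below 0.15 rad and contact force between can_white and piercer above 2.9 N) or (x of can_brass in the frame of tray_floor between -0.083 and 0.083 m and y of can_brass in the frame of tray_floor between -0.15 and 0.15 m and z of can_brass in the frame of tray_floor between -0.01 and 0.01 m and angle between can_brass's own z axis and vertical below 0.15 rad and contact force between can_brass and piercer above 2.9 N))).
It fails at once if the lever is pushed with more than 40 N (contact force between anything else and lever above 40 N).
It fails at once if a bystander (tape, tin, blue bin or screwdriver) is moved by more than 30 mm (distance of any of tape, thinner, fitbin, driver from where it was at the start of the episode above 0.03 m).
Of can_red, can_yellow, can_blue, can_green, can_white, can_brass only 4 to 6 are there at a start; the rules pass over those that are not, and their reading is None.
At some moment in a run one of can_red, can_yellow, can_blue, can_green, can_white, can_brass may be knocked a few centimetres aside while the robot is not near it.
It also fails if it takes over 200 s, if anything falls off the work surface, if the arm or the gripper's body presses on something with over 40 N, if the wrist force passes 120 N, or if a joint passes its speed limit or range.

## Working session

There is one attempt and no reset: what is moved stays moved. The work goes in short steps, Python scripts to look and compute and a tool call to move; the robot and the scene stay as the last step left them, time stands still between calls to the robot, and variables do not carry over. Pictures are saved under pics/ and viewed, at most 14 in all, crops included, and the job is handed in when it is done.

Besides the shell and the picture viewer there is one more tool, called after ">>>" as name(argument=value, ...) on one line, values as JSON. jog_arm: Moves the arm, as the interface text tells. Its arguments: {"type":"object","properties":{"moves":{"type":"array"},"hand":{"type":"number"},"newtons":{"type":"number"}},"required":["moves"]}

```bash
mkdir -p pics; ls; cat > h.py <<'E'
import numpy as np, cv2
from cell import arm
def cam(n):
    d=arm.get_image(n); d['R']=cv2.Rodrigues(np.array(d['rvec'],float))[0]; d['t']=np.array(d['tvec'],float); return d
def save(d,f): cv2.imwrite('pics/'+f,d['color'][:,:,::-1])
def pts(d):
    z=d['z_map'];v,u=np.mgrid[:z.shape[0],:z.shape[1]]
    P=np.stack([(u-d['cx'])/d['fx']*z,(v-d['cy'])/d['fy']*z,z],-1)
    W=(P-d['t'])@d['R']; W[z==0]=np.nan
    return W
E
python3 - <<'E'
from h import *
s=arm.observe(); print(s)
for n in('top','scene'):
    d=cam(n); save(d,n+'0.png'); print(n,-d['R'].T@d['t'],d['fx'],d['R'].tolist())
E
```

```text
pics
{'clock': 0.0, 'joints': array([ 1.15642625,  0.43522075,  0.02495633,  1.57410345, -0.01158084,
        1.13397965, -0.07511795]), 'dq': array([-0.00052408, -0.0011526 ,  0.00095178,  0.00012742, -0.00138746,
        0.00038962,  0.00153424]), 'joint_efforts': array([ 4.24939817e-04, -6.67833567e+01,  9.85361226e-01, -3.14451563e+01,
       -6.04505930e-02,  4.31772578e-02,  1.16458127e-04]), 'position': array([ 0.19148986, -0.59436169,  0.19814374]), 'ee_rot': array([-3.10201686e+00, -4.87410620e-01,  6.16794552e-04]), 'force': array([ 0.77449158, -0.02940277,  0.24426802]), 'ft_torque': array([ 0.01937129,  0.04846344, -0.05671757]), 'gripper_force': 0.0, 'width': 1.0016760741481792}
top [0.49739083 0.04414943 1.52563435] 484.6698029277724 [[-0.021952064497480217, -0.9997579224283024, -0.0014843874639796015], [-0.9971178155073743, 0.02200189974905642, -0.07260839073574411], [0.07262347321700116, -0.00011379489103943707, -0.997359422770258]]
scene [1.39036265 0.04313402 0.85831333] 384.70719024453314 [[-0.03001345729129845, 0.9993447063947329, 0.020232404262681858], [0.6736618244101014, 0.03517757458457249, -0.7382020621610326], [-0.7384300499802792, -0.008526197697217686, -0.6742761787568582]]
```

View pics/top0.png

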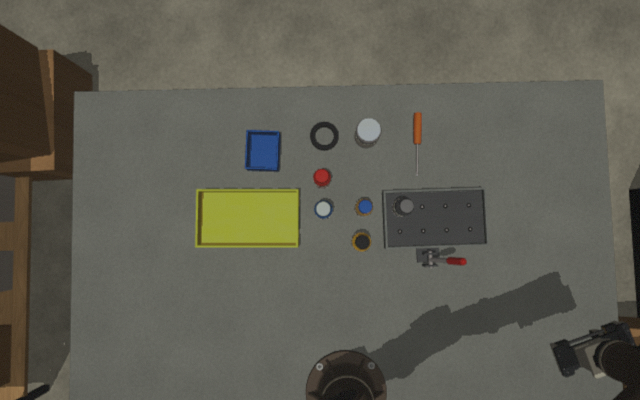

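View pics/scene0.png

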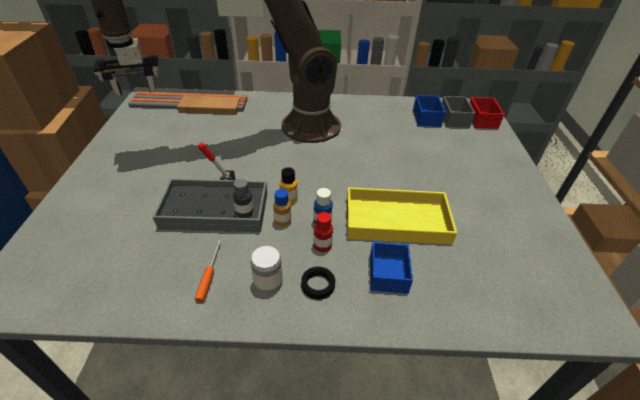

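Top view: four cans are present: red (322,177), blue with white cap (323,208), brass with blue cap (365,206), yellow with black cap (362,241). The crate is centred at (248,218), the piercer at (434,217) with the spent can at (405,205), and the lever grip at (458,261). The scene view agrees.

```bash
cat >> h.py <<'E'
def plane(d,uv,z):
    uv=np.atleast_2d(np.array(uv,float)); r=np.c_[(uv[:,0]-d['cx'])/d['fx'],(uv[:,1]-d['cy'])/d['fy'],np.ones(len(uv))]@d['R']
    c=-d['R'].T@d['t']; return c+r*((z-c[2])/r[:,2])[:,None]
H=dict(red=.120,blue=.124,brass=.119,yellow=.118,green=.116,white=.122,spent=.150)
def caps(d,guess,r=.05):
    """cap-top centre near each guess from depth: {name:(x,y)}"""
    W=pts(d); out={}
    for n,(x,y,zf) in guess.items():
        h=zf+H[n]; m=(np.hypot(W[...,0]-x,W[...,1]-y)<r)&(abs(W[...,2]-h)<.014)
        k,l,s,c=cv2.connectedComponentsWithStats(m.astype(np.uint8),connectivity=8)
        if k<2: out[n]=None; continue
        i=1+np.argmax(s[1:,4]); (cc,rr)=cv2.minEnclosingCircle(np.argwhere(l==i)[:,::-1].astype(np.float32))
        out[n]=(plane(d,c[i],h)[0].round(4),plane(d,cc,h)[0][:2].round(4),s[i,4],np.nanmedian(W[l==i][:,2]).round(4))
    return out
E
python3 - <<'E'
from h import *
d=cam('top')
px=dict(red=(322,177),blue=(323,208),brass=(365,206),yellow=(362,241),spent=(405,205))
g={n:(*plane(d,p,H[n])[0][:2],0) for n,p in px.items()}
for n,v in caps(d,g,.03).items(): print(n,v)
hsv=cv2.cvtColor(d['color'],cv2.COLOR_RGB2HSV); W=pts(d)
y=cv2.inRange(hsv,(22,120,80),(35,255,255)); c=max(cv2.findContours(y,0,2)[0],key=cv2.contourArea)
def rect(c,z):
    b=cv2.boxPoints(cv2.minAreaRect(c)); P=plane(d,b,z); print(P[:,:2].round(3).tolist(),P.mean(0).round(4), [np.linalg.norm(P[i]-P[i-1]).round(3) for i in range(2)],np.degrees(np.arctan2(*(P[1]-P[0])[:2])).round(2))
rect(c,.05)
m=((abs(W[...,2]-.054)<.006)|(abs(W[...,2]-.03)<.006)|(W[...,2]>.14)).astype(np.uint8); m[:,:378]=0;m[:,490:]=0;m[:180]=0;m[246:]=0 if 0 else m[246:]
m[252:]=0
c=max(cv2.findContours(m,0,2)[0],key=cv2.contourArea); print(cv2.boundingRect(c)); rect(c,.054)
red=cv2.inRange(hsv,(0,150,80),(6,255,255))|cv2.inRange(hsv,(172,150,80),(180,255,255)); red[:250]=0; red[290:]=0; red[:,:430]=0; red[:,490:]=0
v,u=np.nonzero(red); print('lever px',u.min(),u.max(),v.min(),v.max(),'pts'); Q=W[red>0]; print(np.nanmin(Q,0).round(3),np.nanmax(Q,0).round(3))
for n,(a,b) in dict(tape=(324,136),tin=(368,130),bin=(263,150),driver=(418,128),tip=(417,175)).items(): print(n,W[b,a].round(3))
E
```

```text
red (array([0.6505, 0.0564, 0.12  ]), array([0.6505, 0.0565]), np.int32(146), np.float64(0.1198))
blue (array([0.5549, 0.0545, 0.124 ]), array([0.5551, 0.0544]), np.int32(163), np.float64(0.1235))
brass (array([ 0.5579, -0.0678,  0.119 ]), array([ 0.5581, -0.0676]), np.int32(148), np.float64(0.1185))
yellow (array([ 0.4555, -0.057 ,  0.118 ]), array([ 0.4555, -0.0572]), np.int32(174), np.float64(0.1179))
spent (array([ 0.5563, -0.1826,  0.15  ]), array([ 0.556, -0.182]), np.int32(157), np.float64(0.1496))
[[0.626, 0.445], [0.619, 0.13], [0.446, 0.133], [0.453, 0.445]] [0.5363 0.2882 0.05  ] [np.float64(0.173), np.float64(0.315)] -178.74
(383, 188, 106, 62)
[[0.608, -0.126], [0.612, -0.444], [0.435, -0.442], [0.431, -0.127]] [ 0.5215 -0.2851  0.054 ] [np.float64(0.177), np.float64(0.318)] 179.28
lever px 447 465 258 264 pts
[ 0.39  -0.338  0.116] [ 0.407 -0.299  0.178]
tape [ 0.792  0.047 -0.005]
tin [ 0.785 -0.083  0.11 ]
bin [0.75  0.241 0.005]
driver [ 0.803 -0.247  0.032]
tip [ 0.658 -0.241  0.018]
```

```bash
cat >> h.py <<'E'
from scipy.spatial.transform import Rotation as Ro
def to(x,y,z,yaw=0):
    s=arm.observe(); R=Ro.from_rotvec(s['ee_rot']).as_matrix(); sh=R.T@(np.array([x,y,z])-s['position'])
    a=np.arctan2(R[1,0],R[0,0])
    print('shift',sh.round(4),'spin',round((a-yaw+np.pi/2)%np.pi-np.pi/2,4),'rows',round(np.linalg.norm(sh)/.0625,1),'zaxis',R[:,2].round(3))
def weigh(n=8):
    f=[]
    for i in range(n): arm.get_image('wrist'); s=arm.observe(); f.append(s['force'])
    f=np.array(f); print('t',round(s['clock'],2),'pos',s['position'].round(4),'F',f.mean(0).round(3),'sd',f.std(0).round(3),'w',round(s['width'],3),'grip',s['gripper_force'])
E
python3 -c "
from h import *
to(.4555,-.057,.27)"
```

```text
shift [ 0.4161 -0.4307 -0.0712] spin 0.3118 rows 9.6 zaxis [-0.     0.001 -1.   ]
```

>>> jog_arm(moves=[[0,0,-0.07,0],[0,0,-0.1,0.15],[0.416,-0.431,-0.1,0.312],[0.416,-0.431,-0.1,0.312],[0.416,-0.431,-0.1,0.312],[0.416,-0.431,-0.1,0.312],[0.416,-0.431,-0.1,0.312],[0.416,-0.431,-0.1,0.312],[0.416,-0.431,-0.1,0.312],[0.416,-0.431,-0.1,0.312],[0.416,-0.431,-0.1,0.312],[0.416,-0.431,-0.071,0.312],[0.416,-0.431,-0.071,0.312],[0.416,-0.431,-0.071,0.312],[0.416,-0.431,-0.071,0.312]], hand=0.08, newtons=25)

```text
clock: 2.02
position: [0.4554, -0.0585, 0.2705]
ee_rot: [3.141, -0.004, 0.001]
force: [0.6, 0.0, 0.2]
width: 0.872
gripper_force: 0.0
```

```bash
python3 -c "
from h import *
weigh()
d=cam('top'); print(caps(d,{n:(*p,0) for n,p in dict(red=(.65,.056),blue=(.555,.054),brass=(.558,-.068)).items()}))
to(.4555,-.057,.098)"
```

```text
t 2.42 pos [ 0.4555 -0.0573  0.2701] F [-0.136 -0.068  0.052] sd [0.383 0.501 0.472] w 0.868 grip 0.0
{'red': (array([0.6504, 0.0561, 0.12  ]), array([0.6505, 0.0565]), np.int32(146), np.float64(0.1197)), 'blue': (array([0.5549, 0.0545, 0.124 ]), array([0.5551, 0.0544]), np.int32(163), np.float64(0.124)), 'brass': (array([ 0.5579, -0.0679,  0.119 ]), array([ 0.5582, -0.068 ]), np.int32(147), np.float64(0.1185))}
shift [ 0.     -0.0002  0.172 ] spin -0.0004 rows 2.8 zaxis [ 0. -0. -1.]
```

>>> jog_arm(moves=[[0,0,0.06,0],[0,0,0.12,0],[0,0,0.15,0],[0,0,0.172,0],[0,0,0.172,0],[0,0,0.172,0]])

```text
clock: 3.22
position: [0.4561, -0.057, 0.0987]
ee_rot: [3.142, -0.0, 0.002]
force: [-0.3, -1.1, 0.1]
width: 0.876
gripper_force: 0.0
```

>>> jog_arm(moves=[[0,0,0,0],[0,0,0,0],[0,0,0,0],[0,0,0,0],[0,0,0,0],[0,0,-0.02,0],[0,0,-0.06,0],[0,0,-0.11,0],[0,0,-0.15,0],[0,0,-0.172,0],[0,0,-0.172,0],[0,0,-0.172,0],[0,0,-0.172,0]], hand=0.03)

```text
clock: 4.85
position: [0.4548, -0.0571, 0.2688]
ee_rot: [-3.141, 0.0, 0.003]
force: [0.9, 0.1, 0.5]
width: 0.329
gripper_force: 0.0
```

```bash
python3 -c "
from h import *
weigh(16)
to(.51,-.23,.27);to(.53,.20,.27)"
```

```text
t 5.65 pos [ 0.4555 -0.0571  0.2699] F [-0.163  0.044  0.063] sd [0.511 0.603 0.443] w 0.326 grip 0.0
shift [ 0.0546  0.1729 -0.    ] spin -0.0003 rows 2.9 zaxis [ 0. -0. -1.]
shift [ 7.440e-02 -2.571e-01 -1.000e-04] spin -0.0003 rows 4.3 zaxis [ 0. -0. -1.]
```

```bash
python3 -c "
from h import *
d=cam('scene'); save({'color':cv2.resize(d['color'][120:280,120:460],None,fx=2,fy=2)},'s1.png')"
```

```text
(no output)
```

View pics/s1.png

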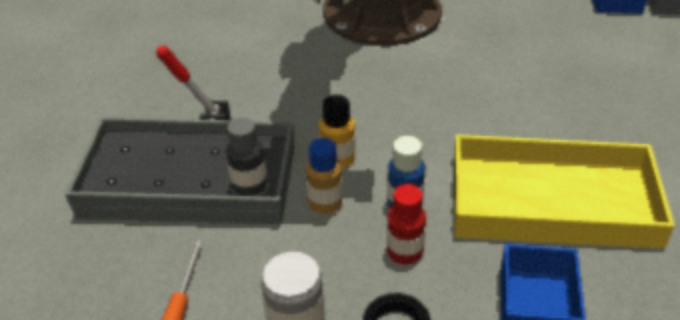

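The crop shows all four cans standing, the yellow one (337,130 in the crop) still near its place; the fingers closed too slowly. I will re-measure and grip with a longer wait.

>>> jog_arm(moves=[[-0.06,0,0,0],[-0.1,0,0,0],[-0.1,0,0,0]], hand=0.065)

```text
clock: 6.08
position: [0.3533, -0.0573, 0.2701]
ee_rot: [3.14, -0.002, 0.0]
force: [0.4, -0.3, 0.3]
width: 0.606
gripper_force: 0.0
```

```bash
python3 -c "
from h import *
s=arm.observe();print(s['width'],s['clock'])
d=cam('top'); print(caps(d,{n:(*p,0) for n,p in dict(red=(.65,.056),blue=(.555,.054),brass=(.558,-.068),yellow=(.455,-.057)).items()}))
to(.4555,-.057,.098)"
```

```text
0.6055956843865908 6.075
{'red': (array([0.6505, 0.0565, 0.12  ]), array([0.6506, 0.0565]), np.int32(144), np.float64(0.1196)), 'blue': (array([0.5549, 0.0545, 0.124 ]), array([0.5551, 0.0544]), np.int32(162), np.float64(0.1239)), 'brass': (array([ 0.5579, -0.0679,  0.119 ]), array([ 0.5582, -0.068 ]), np.int32(147), np.float64(0.1187)), 'yellow': (array([ 0.4556, -0.0573,  0.118 ]), array([ 0.4558, -0.0574]), np.int32(170), np.float64(0.118))}
shift [ 0.1001 -0.0006  0.1725] spin -0.001 rows 3.2 zaxis [ 0.001 -0.001 -1.   ]
```

>>> jog_arm(moves=[[0.06,0,0,0],[0.1,0,0.02,0],[0.1,0,0.08,0],[0.1,0,0.13,0],[0.1,0,0.16,0],[0.1,0,0.172,0],[0.1,0,0.172,0],[0.1,0,0.172,0]])

```text
clock: 7.12
position: [0.4568, -0.057, 0.0991]
ee_rot: [3.141, -0.0, 0.003]
force: [0.5, 0.2, 0.4]
width: 0.712
gripper_force: 0.0
```

>>> jog_arm(moves=[[0,0,0,0],[0,0,0,0],[0,0,0,0],[0,0,0,0],[0,0,0,0],[0,0,0,0],[0,0,0,0]], hand=0.02, newtons=40)

```text
clock: 8.0
position: [0.4554, -0.0571, 0.0979]
ee_rot: [3.142, -0.0, -0.0]
force: [0.4, 0.4, 0.5]
width: 0.217
gripper_force: 0.0
```

```bash
python3 -c "
from h import *
d=cam('scene'); e=cam('wrist'); save({'color':np.hstack([cv2.resize(d['color'][100:260,200:400],(400,320)),cv2.resize(e['color'],(400,320))])},'s2.png'); print(arm.observe()['width'],arm.nose_length)
W=pts(e);print(W[200,320], -e['R'].T@e['t'])
d=cam('top');print(caps(d,dict(yellow=(.455,-.057,0)),.08))"
```

```text
0.21725889177607402 0.011
[ 0.47656776 -0.0600685   0.09715205] [ 0.52675864 -0.05676962  0.28318633]
{'yellow': None}
```

View pics/s2.png

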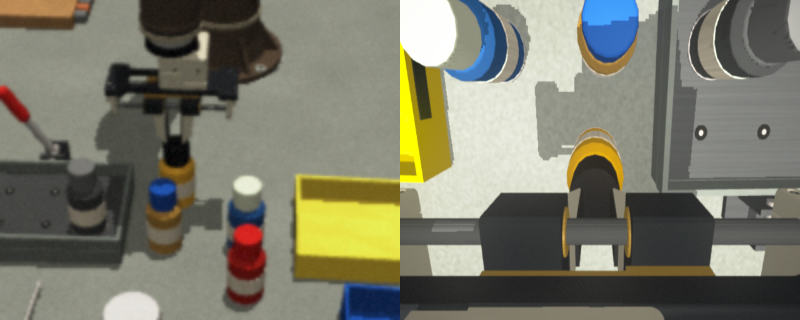

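Both views show the gripper over the yellow can with the cap between or ahead of the fingers. I need the geometry from the wrist camera.

```bash
python3 -c "
from h import *
e=cam('wrist'); W=pts(e)
save({'color':cv2.resize(e['color'][130:400,180:460],None,fx=2.1,fy=2.1)},'w3.png')
for v in range(150,400,12): print(v,[tuple((W[v,u]*1000).round().astype(int)) if np.isfinite(W[v,u,0]) else None for u in (275,285,300,320,340,355,365)])
"
```

```text
150 [(np.int64(492), np.int64(-26), np.int64(0)), (np.int64(491), np.int64(-34), np.int64(-1)), (np.int64(492), np.int64(-46), np.int64(0)), (np.int64(492), np.int64(-62), np.int64(0)), (np.int64(491), np.int64(-78), np.int64(-1)), (np.int64(491), np.int64(-89), np.int64(0)), (np.int64(491), np.int64(-98), np.int64(-1))]
162 [(np.int64(482), np.int64(-25), np.int64(-2)), (np.int64(482), np.int64(-34), np.int64(-1)), (np.int64(482), np.int64(-46), np.int64(2)), (np.int64(484), np.int64(-61), np.int64(11)), (np.int64(482), np.int64(-78), np.int64(0)), (np.int64(482), np.int64(-90), np.int64(0)), (np.int64(482), np.int64(-98), np.int64(-1))]
174 [(np.int64(472), np.int64(-25), np.int64(0)), (np.int64(474), np.int64(-34), np.int64(8)), (np.int64(483), np.int64(-48), np.int64(56)), (np.int64(484), np.int64(-61), np.int64(60)), (np.int64(475), np.int64(-77), np.int64(14)), (np.int64(472), np.int64(-90), np.int64(0)), (np.int64(472), np.int64(-98), np.int64(0))]
186 [(np.int64(462), np.int64(-25), np.int64(0)), (np.int64(479), np.int64(-39), np.int64(72)), (np.int64(480), np.int64(-49), np.
[... 5106 characters left out ...]
, np.int64(-66), np.int64(229))]
378 [(np.int64(481), np.int64(-50), np.int64(232)), (np.int64(481), np.int64(-52), np.int64(232)), (np.int64(481), np.int64(-54), np.int64(232)), (np.int64(481), np.int64(-58), np.int64(232)), (np.int64(481), np.int64(-61), np.int64(232)), (np.int64(480), np.int64(-64), np.int64(231)), (np.int64(481), np.int64(-66), np.int64(232))]
390 [(np.int64(483), np.int64(-51), np.int64(236)), (np.int64(482), np.int64(-52), np.int64(236)), (np.int64(482), np.int64(-54), np.int64(236)), (np.int64(482), np.int64(-58), np.int64(235)), (np.int64(482), np.int64(-61), np.int64(236)), (np.int64(482), np.int64(-63), np.int64(235)), (np.int64(482), np.int64(-65), np.int64(236))]
```

View pics/w3.png

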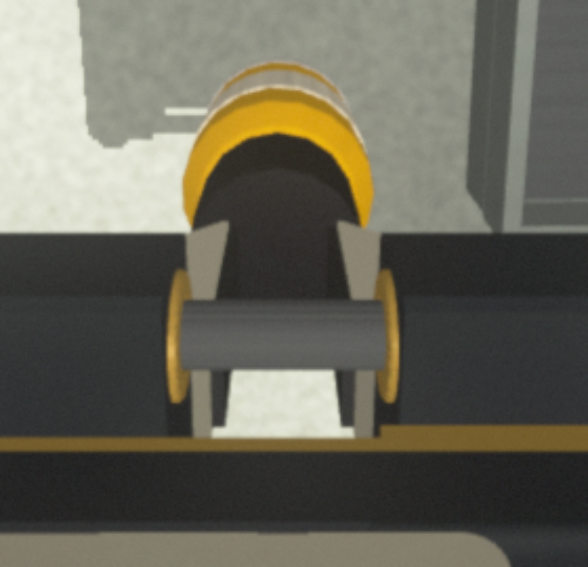

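The crop shows the fingers (205,260 and 360,260) about 22 mm apart, ending right at the cap's top edge. They may be above the cap, not around it, so I will raise the arm and measure where the tips really are.

>>> jog_arm(moves=[[0,0,-0.05,0],[0,0,-0.1,0],[0,0,-0.13,0],[0,0,-0.13,0],[0,0,-0.13,0]], hand=0.065)

```text
clock: 8.82
position: [0.455, -0.0572, 0.2272]
ee_rot: [3.142, -0.001, -0.001]
force: [-0.6, 0.2, -0.2]
width: 0.685
gripper_force: 0.0
```

```bash
python3 -c "
from h import *
s=arm.observe();print(s['position'],s['clock'])
d=cam('scene'); W=pts(d)
m=(abs(W[...,0]-.455)<.06)&(abs(W[...,1]+.057)<.12)&(W[...,2]>.13)
v,u=np.nonzero(m); print(u.min(),u.max(),v.min(),v.max())
for lo in range(130,330,8):
    q=W[m&(abs(W[...,2]*1000-lo-4)<4)]
    if len(q): print(lo,len(q),'x',q[:,0].min().round(3),q[:,0].max().round(3),'y',np.unique(q[:,1].round(2)))
save({'color':cv2.resize(d['color'][60:240,210:370],None,fx=3,fy=3)},'s4.png')
d=cam('top');print(caps(d,dict(yellow=(.455,-.057,0)),.08))"
```

```text
[ 0.45496813 -0.05715704  0.22718625] 8.825
247 320 0 134
250 1 x 0.467 0.467 y [-0.09]
258 17 x 0.46 0.469 y [-0.1  -0.09 -0.03 -0.02]
266 33 x 0.456 0.469 y [-0.11 -0.1  -0.09 -0.03 -0.02 -0.01]
274 30 x 0.453 0.469 y [-0.11 -0.1  -0.09 -0.03 -0.02 -0.01]
282 35 x 0.45 0.469 y [-0.11 -0.1  -0.09 -0.03 -0.02 -0.01]
290 37 x 0.446 0.469 y [-0.11 -0.1  -0.09 -0.03 -0.02 -0.01]
298 40 x 0.446 0.47 y [-0.11 -0.1  -0.09 -0.03 -0.02 -0.01]
306 24 x 0.443 0.47 y [-0.11 -0.1  -0.09 -0.02 -0.01]
314 6 x 0.433 0.471 y [-0.14 -0.1  -0.09]
322 45 x 0.453 0.495 y [-0.15 -0.14 -0.12 -0.11 -0.1  -0.09 -0.02 -0.01 -0.    0.02  0.03]
{'yellow': None}
```

View pics/s4.png

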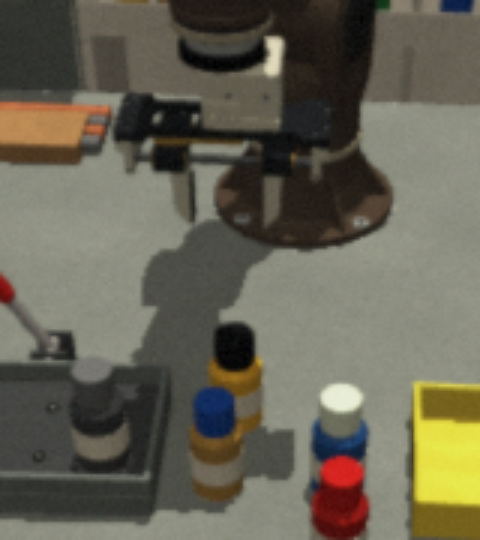

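The picture shows the open fingertips (185,215 and 270,220) well above the yellow cap. Depth puts the tips at z≈0.257 while the reported TCP is 0.227, where they should be at 0.216. The reported z is therefore about 40 mm below the real one, which explains the missed grasps. I will go about 40 mm lower by the readings and check against contact.

>>> jog_arm(moves=[[0,0,0.06,0],[0,0,0.12,0],[0,0,0.15,0],[0,0,0.166,0],[0,0,0.166,0],[0,0,0.166,0]])

```text
clock: 9.68
position: [0.4556, -0.057, 0.0621]
ee_rot: [-3.141, 0.0, 0.0]
force: [-0.5, 0.5, 0.1]
width: 0.708
gripper_force: 0.0
```

>>> jog_arm(moves=[[0,0,0,0],[0,0,0,0],[0,0,0,0],[0,0,0,0],[0,0,0,0],[0,0,0,0]], hand=0.02, newtons=30)

```text
clock: 10.42
position: [0.4559, -0.0569, 0.0623]
ee_rot: [-3.142, 0.0, -0.001]
force: [0.3, 1.2, 5.8]
width: 0.466
gripper_force: 30.0
```

>>> jog_arm(moves=[[0,0,-0.02,0],[0,0,-0.05,0],[0,0,-0.09,0],[0,0,-0.13,0],[0,0,-0.16,0],[0,0,-0.17,0],[0,0,-0.17,0],[0,0,-0.17,0],[0,0,-0.17,0]])

```text
clock: 11.55
position: [0.4548, -0.0571, 0.2307]
ee_rot: [-3.141, 0.0, 0.003]
force: [0.3, -0.4, -5.0]
width: 0.462
gripper_force: 30.0
```

```bash
python3 -c "
from h import *
weigh(16)
d=cam('top');print(caps(d,{n:(*p,0) for n,p in dict(red=(.65,.056),blue=(.555,.054),brass=(.558,-.068)).items()}))
to(.49,-.25,.23);to(.50,.23,.23)"
```

```text
t 12.35 pos [ 0.4555 -0.0571  0.2319] F [-0.069 -0.082 -3.448] sd [0.5   0.468 0.436] w 0.462 grip 29.954687654972076
{'red': (array([0.6505, 0.0566, 0.12  ]), array([0.6506, 0.0568]), np.int32(146), np.float64(0.1196)), 'blue': (array([0.5548, 0.0545, 0.124 ]), array([0.5551, 0.0544]), np.int32(161), np.float64(0.1239)), 'brass': (array([ 0.5579, -0.068 ,  0.119 ]), array([ 0.5582, -0.068 ]), np.int32(145), np.float64(0.1188))}
shift [0.0346 0.1929 0.0019] spin -0.0003 rows 3.1 zaxis [-0. -0. -1.]
shift [ 0.0445 -0.2871  0.0019] spin -0.0003 rows 4.6 zaxis [-0. -0. -1.]
```

Yellow weighs about 355 g, so it is usable and goes in the crate.

>>> jog_arm(moves=[[0.005,-0.03,0,0],[0.015,-0.08,0,0],[0.025,-0.13,0,0],[0.035,-0.18,0,0],[0.04,-0.23,0,0],[0.0415,-0.265,0,0],[0.0415,-0.277,0,0],[0.0415,-0.277,0.03,0],[0.0415,-0.277,0.08,0],[0.0415,-0.277,0.12,0],[0.0415,-0.277,0.145,0],[0.0415,-0.277,0.157,0],[0.0415,-0.277,0.162,0],[0.0415,-0.277,0.163,0],[0.0415,-0.277,0.163,0]])

```text
clock: 14.28
position: [0.4976, 0.2202, 0.0697]
ee_rot: [-3.141, 0.001, -0.002]
force: [-0.6, -0.5, -2.4]
width: 0.462
gripper_force: 30.0
```

>>> jog_arm(moves=[[0,0,0,0],[0,0,0,0],[0,0,0,0],[0,0,0,0],[0,0,-0.05,0],[0,0,-0.11,0],[0,0,-0.16,0],[0,0,-0.16,0]], hand=0.065)

```text
clock: 15.28
position: [0.499, 0.2215, 0.2331]
ee_rot: [-3.138, 0.001, -0.011]
force: [0.2, -0.4, -0.8]
width: 0.706
gripper_force: 0.0
```

```bash
python3 -c "
from h import *
d=cam('top');print(caps(d,{n:(*p,0) for n,p in dict(red=(.65,.056),blue=(.555,.054),brass=(.558,-.068)).items()}))
to(.555,.0545,.23);to(.6505,.0565,.23)"
```

```text
{'red': (array([0.6503, 0.0566, 0.12  ]), array([0.65  , 0.0564]), np.int32(147), np.float64(0.1197)), 'blue': (array([0.5249, 0.0449, 0.124 ]), array([0.5246, 0.0445]), np.int32(153), np.float64(0.1236)), 'brass': (array([ 0.5579, -0.0677,  0.119 ]), array([ 0.5581, -0.0676]), np.int32(146), np.float64(0.119))}
shift [0.0572 0.1659 0.0005] spin -0.0005 rows 2.8 zaxis [ 0.003  0.001 -1.   ]
shift [0.1527 0.1639 0.0008] spin -0.0005 rows 3.6 zaxis [ 0.003  0.001 -1.   ]
```

The blue can was knocked aside, to (0.525, 0.045). I will pick it next.

>>> jog_arm(moves=[[0.01,0.06,0,0],[0.02,0.12,0,0],[0.028,0.175,0,0],[0.028,0.175,0,0],[0.028,0.175,0.05,0],[0.028,0.175,0.11,0],[0.028,0.175,0.15,0],[0.028,0.175,0.162,0],[0.028,0.175,0.162,0],[0.028,0.175,0.162,0]])

```text
clock: 16.58
position: [0.5261, 0.0455, 0.0684]
ee_rot: [-3.141, 0.0, -0.004]
force: [-0.9, 0.5, -0.4]
width: 0.706
gripper_force: 0.0
```

>>> jog_arm(moves=[[0,0,0,0],[0,0,0,0],[0,0,0,0],[0,0,0,0],[0,0,0,0],[0,0,0,0]], hand=0.02)

```text
clock: 17.32
position: [0.5255, 0.0452, 0.0673]
ee_rot: [-3.141, 0.0, -0.001]
force: [-0.2, 1.6, 5.6]
width: 0.456
gripper_force: 30.0
```

>>> jog_arm(moves=[[0,0,-0.02,0],[0,0,-0.05,0],[0,0,-0.09,0],[0,0,-0.13,0],[0,0,-0.15,0],[0,0,-0.165,0],[0,0,-0.165,0],[0,0,-0.165,0],[0,0,-0.165,0]])

```text
clock: 18.45
position: [0.5244, 0.0447, 0.2308]
ee_rot: [3.141, -0.0, -0.003]
force: [-0.2, -0.1, -3.4]
width: 0.451
gripper_force: 29.9
```

```bash
python3 -c "
from h import *
weigh(16)
d=cam('top');print(caps(d,{'red':(.65,.056,0),'brass':(.558,-.068,0),'yellow':(.497,.22,.006)}))
to(.575,.22,.23);to(.49,-.25,.23)"
```

```text
t 19.25 pos [0.525  0.0449 0.2319] F [ 0.03   0.351 -3.64 ] sd [0.693 0.485 0.45 ] w 0.452 grip 29.946909248828888
{'red': (array([0.6504, 0.0565, 0.12  ]), array([0.6505, 0.0566]), np.int32(147), np.float64(0.12)), 'brass': (array([ 0.559 , -0.0778,  0.119 ]), array([ 0.5584, -0.0691]), np.int32(58), np.float64(0.1183)), 'yellow': (array([0.4972, 0.2181, 0.124 ]), array([0.497 , 0.2185]), np.int32(176), np.float64(0.1237))}
shift [ 0.0499 -0.1751  0.0019] spin -0.0003 rows 2.9 zaxis [-0. -0. -1.]
shift [-0.0349  0.2949  0.0019] spin -0.0003 rows 4.8 zaxis [-0. -0. -1.]
```

Yellow stands in the crate. Blue is about 370 g, so it goes in the crate too.

>>> jog_arm(moves=[[0.01,-0.03,0,0],[0.02,-0.08,0,0],[0.04,-0.13,0,0],[0.05,-0.165,0,0],[0.05,-0.175,0,0],[0.05,-0.175,0.03,0],[0.05,-0.175,0.08,0],[0.05,-0.175,0.12,0],[0.05,-0.175,0.145,0],[0.05,-0.175,0.155,0],[0.05,-0.175,0.158,0],[0.05,-0.175,0.158,0]])

```text
clock: 20.8
position: [0.5757, 0.22, 0.0749]
ee_rot: [-3.141, 0.001, -0.002]
force: [-0.4, -0.2, -3.6]
width: 0.45
gripper_force: 29.9
```

>>> jog_arm(moves=[[0,0,0,0],[0,0,0,0],[0,0,0,0],[0,0,0,0],[0,0,-0.05,0],[0,0,-0.11,0],[0,0,-0.158,0],[0,0,-0.158,0]], hand=0.065)

```text
clock: 21.8
position: [0.577, 0.2214, 0.2364]
ee_rot: [-3.138, 0.001, -0.011]
force: [-0.1, 0.3, -0.3]
width: 0.707
gripper_force: 0.0
```

```bash
python3 -c "
from h import *
d=cam('top');print(caps(d,{'red':(.65,.056,0),'brass':(.558,-.068,0),'yellow':(.497,.22,.006)}))
to(.6505,.0565,.064)"
```

```text
{'red': (array([0.6505, 0.0565, 0.12  ]), array([0.6505, 0.0567]), np.int32(145), np.float64(0.1191)), 'brass': (array([ 0.5579, -0.068 ,  0.119 ]), array([ 0.5582, -0.068 ]), np.int32(146), np.float64(0.1191)), 'yellow': None}
shift [0.0741 0.1642 0.1698] spin -0.0004 rows 4.0 zaxis [ 0.003  0.001 -1.   ]
```

>>> jog_arm(moves=[[0.025,0.055,0,0],[0.05,0.11,0,0],[0.0755,0.1635,0,0],[0.0755,0.1635,0,0],[0.0755,0.1635,0.05,0],[0.0755,0.1635,0.11,0],[0.0755,0.1635,0.15,0],[0.0755,0.1635,0.168,0],[0.0755,0.1635,0.168,0],[0.0755,0.1635,0.168,0]])

```text
clock: 23.1
position: [0.6516, 0.057, 0.0656]
ee_rot: [-3.141, 0.0, -0.004]
force: [0.3, -0.4, -0.4]
width: 0.707
gripper_force: 0.0
```

>>> jog_arm(moves=[[0,0,0,0],[0,0,0,0],[0,0,0,0],[0,0,0,0],[0,0,0,0],[0,0,0,0]], hand=0.02)

```text
clock: 23.85
position: [0.6509, 0.0567, 0.0644]
ee_rot: [-3.141, 0.0, -0.001]
force: [-0.7, 0.5, 5.3]
width: 0.426
gripper_force: 29.9
```

>>> jog_arm(moves=[[0,0,-0.02,0],[0,0,-0.05,0],[0,0,-0.09,0],[0,0,-0.13,0],[0,0,-0.15,0],[0,0,-0.168,0],[0,0,-0.168,0],[0,0,-0.168,0],[0,0,-0.168,0]])

```text
clock: 24.98
position: [0.6499, 0.0562, 0.2306]
ee_rot: [3.141, -0.0, -0.003]
force: [-0.1, -0.0, -3.5]
width: 0.429
gripper_force: 29.9
```

```bash
python3 -c "
from h import *
weigh(16)
d=cam('top');print(caps(d,{'brass':(.558,-.068,0),'blue':(.575,.22,.006),'yellow':(.497,.22,.006)}))
to(.485,-.27,.23);to(.497,.32,.23)"
```

```text
t 25.77 pos [0.6505 0.0564 0.2319] F [ 0.079 -0.129 -2.828] sd [0.501 0.678 0.46 ] w 0.429 grip 29.917792081832886
{'brass': None, 'blue': (array([0.5743, 0.2186, 0.13  ]), array([0.5744, 0.2183]), np.int32(170), np.float64(0.1294)), 'yellow': (array([0.4972, 0.2182, 0.124 ]), array([0.4972, 0.2186]), np.int32(176), np.float64(0.124))}
shift [-0.1654  0.3265  0.0019] spin -0.0003 rows 5.9 zaxis [ 0.  0. -1.]
shift [-0.1536 -0.2636  0.0019] spin -0.0003 rows 4.9 zaxis [ 0.  0. -1.]
```

Red is about 290 g. Crate is right for it either way, since anything over 200 g may go there.

>>> jog_arm(moves=[[-0.02,-0.03,0,0],[-0.045,-0.075,0,0],[-0.075,-0.125,0,0],[-0.105,-0.175,0,0],[-0.135,-0.225,0,0],[-0.15,-0.255,0,0],[-0.1535,-0.2635,0,0],[-0.1535,-0.2635,0.03,0],[-0.1535,-0.2635,0.08,0],[-0.1535,-0.2635,0.12,0],[-0.1535,-0.2635,0.145,0],[-0.1535,-0.2635,0.157,0],[-0.1535,-0.2635,0.161,0],[-0.1535,-0.2635,0.161,0]])

```text
clock: 27.58
position: [0.4977, 0.3201, 0.0716]
ee_rot: [-3.141, 0.001, -0.002]
force: [-0.4, 0.5, -1.1]
width: 0.43
gripper_force: 29.9
```

>>> jog_arm(moves=[[0,0,0,0],[0,0,0,0],[0,0,0,0],[0,0,0,0],[0,0,-0.05,0],[0,0,-0.11,0],[0,0,-0.16,0],[0,0,-0.16,0]], hand=0.065)

```text
clock: 28.58
position: [0.4987, 0.3218, 0.2354]
ee_rot: [-3.137, 0.0, -0.01]
force: [-0.2, 0.5, -1.0]
width: 0.708
gripper_force: 0.0
```

```bash
python3 -c "
from h import *
d=cam('top');print(caps(d,{'brass':(.558,-.068,0)}))
to(.558,-.068,.064)"
```

```text
{'brass': (array([ 0.5579, -0.0679,  0.119 ]), array([ 0.5582, -0.068 ]), np.int32(147), np.float64(0.1188))}
shift [0.0598 0.3889 0.1682] spin -0.0004 rows 6.8 zaxis [ 0.003  0.002 -1.   ]
```

>>> jog_arm(moves=[[0.061,0.388,0,0],[0.061,0.388,0,0],[0.061,0.388,0,0],[0.061,0.388,0,0],[0.061,0.388,0,0],[0.061,0.388,0,0],[0.061,0.388,0,0],[0.061,0.388,0,0],[0.061,0.388,0.05,0],[0.061,0.388,0.11,0],[0.061,0.388,0.15,0],[0.061,0.388,0.168,0],[0.061,0.388,0.168,0],[0.061,0.388,0.168,0]])

```text
clock: 30.38
position: [0.5592, -0.0674, 0.0645]
ee_rot: [-3.141, -0.001, -0.004]
force: [-0.1, -0.1, 0.8]
width: 0.704
gripper_force: 0.0
```

>>> jog_arm(moves=[[0,0,0,0],[0,0,0,0],[0,0,0,0],[0,0,0,0],[0,0,0,0],[0,0,0,0]], hand=0.02)

```text
clock: 31.12
position: [0.5584, -0.068, 0.0633]
ee_rot: [3.142, -0.0, 0.001]
force: [-0.7, 0.7, 5.8]
width: 0.434
gripper_force: 30.0
```

>>> jog_arm(moves=[[0,0,-0.02,0],[0,0,-0.05,0],[0,0,-0.09,0],[0,0,-0.13,0],[0,0,-0.15,0],[0,0,-0.168,0],[0,0,-0.168,0],[0,0,-0.168,0],[0,0,-0.168,0]])

```text
clock: 32.25
position: [0.5573, -0.0682, 0.2297]
ee_rot: [-3.141, 0.0, 0.003]
force: [-0.0, -0.2, -3.0]
width: 0.43
gripper_force: 29.9
```

```bash
python3 -c "
from h import *
weigh(16)
d=cam('top');print(caps(d,{'spent':(.556,-.182,.03-.03),'red':(.497,.32,.006),'blue':(.575,.22,.006),'yellow':(.497,.22,.006)}))
to(.52,-.30,.23);to(.575,.32,.23)"
```

```text
t 33.05 pos [ 0.558  -0.0681  0.2309] F [-0.173  0.059 -2.536] sd [0.635 0.528 0.511] w 0.43 grip 29.93785947561264
{'spent': None, 'red': (array([0.4981, 0.3184, 0.126 ]), array([0.4976, 0.318 ]), np.int32(155), np.float64(0.125)), 'blue': (array([0.5741, 0.2185, 0.13  ]), array([0.5744, 0.2183]), np.int32(171), np.float64(0.1299)), 'yellow': (array([0.4971, 0.2181, 0.124 ]), array([0.497 , 0.2185]), np.int32(176), np.float64(0.1234))}
shift [-0.0379  0.2319  0.001 ] spin -0.0003 rows 3.8 zaxis [-0. -0. -1.]
shift [ 0.0169 -0.3881  0.0009] spin -0.0003 rows 6.2 zaxis [-0. -0. -1.]
```

Brass reads about 259 g, which may go in either. I will average more readings and then check the empty-gripper baseline after placing it in the crate, in case of sensor drift.

```bash
python3 -c "
from h import *
weigh(20)
"
```

```text
t 34.1 pos [ 0.558  -0.0681  0.2309] F [-0.146 -0.142 -2.295] sd [0.454 0.472 0.478] w 0.434 grip 29.9378702044487
```

>>> jog_arm(moves=[[0.003,-0.04,0,0],[0.008,-0.09,0,0],[0.01,-0.14,0,0],[0.012,-0.19,0,0],[0.014,-0.24,0,0],[0.016,-0.29,0,0],[0.017,-0.34,0,0],[0.017,-0.375,0,0],[0.017,-0.388,0,0],[0.017,-0.388,0.03,0],[0.017,-0.388,0.08,0],[0.017,-0.388,0.12,0],[0.017,-0.388,0.145,0],[0.017,-0.388,0.157,0],[0.017,-0.388,0.161,0],[0.017,-0.388,0.161,0]])

```text
clock: 36.1
position: [0.5757, 0.32, 0.0707]
ee_rot: [-3.141, 0.001, -0.002]
force: [0.2, 0.3, -2.1]
width: 0.43
gripper_force: 29.9
```

>>> jog_arm(moves=[[0,0,0,0],[0,0,0,0],[0,0,0,0],[0,0,0,0],[0,0,-0.05,0],[0,0,-0.11,0],[0,0,-0.16,0],[0,0,-0.16,0],[0,0,-0.16,0],[0,0,-0.16,0],[0,0,-0.16,0]], hand=0.065)

```text
clock: 37.48
position: [0.5747, 0.3195, 0.2286]
ee_rot: [3.14, -0.0, -0.003]
force: [0.3, 0.2, -0.8]
width: 0.705
gripper_force: 0.0
```

```bash
python3 -c "
from h import *
weigh(20)
"
```

```text
t 38.48 pos [0.5751 0.3199 0.2299] F [ 0.143 -0.001  0.12 ] sd [0.461 0.591 0.4  ] w 0.708 grip 0.0
```

Brass averages about 250 g with a clean baseline, so crate is allowed. Next I check the crate and measure the lever.

```bash
python3 -c "
from h import *
d=cam('top');hsv=cv2.cvtColor(d['color'],cv2.COLOR_RGB2HSV)
red=cv2.inRange(hsv,(0,130,60),(7,255,255))|cv2.inRange(hsv,(170,130,60),(180,255,255)); red[:250]=0; red[290:]=0; red[:,:430]=0; red[:,490:]=0
v,u=np.nonzero(red);print(u.min(),u.max(),np.median(v[u>458]),np.median(v[u<452]))
print('tip end',plane(d,(u.max()+.5,np.median(v[u>458])),.158), 'grip start',plane(d,(u.min(),np.median(v[u<452])),.125))
s=cam('scene');hs=cv2.cvtColor(s['color'],cv2.COLOR_RGB2HSV);r=cv2.inRange(hs,(0,130,60),(7,255,255))|cv2.inRange(hs,(170,130,60),(180,255,255)); r[:130]=0;r[175:]=0;r[:,:180]=0;r[:,230:]=0
b=cv2.boxPoints(cv2.minAreaRect(cv2.findNonZero(r))); print(b.tolist())
# cast on plane x=0.3965
def px(uv,x0):
    uv=np.atleast_2d(uv); q=np.c_[(uv[:,0]-s['cx'])/s['fx'],(uv[:,1]-s['cy'])/s['fy'],np.ones(len(uv))]@s['R']; c=-s['R'].T@s['t']; return (c+q*((x0-c[0])/q[:,0])[:,None]).round(4)
print(px(b,.3965))
W=pts(s); m=r>0; print(np.nanmedian(W[m],0))
o=caps(d,{'brass':(.575,.32,.006),'red':(.497,.32,.006),'blue':(.575,.22,.006),'yellow':(.497,.22,.006),'spent':(.556,-.182,0)});print(o)
to(.397,-.39,.23)
"
```

```text
447 466 261.0 260.5
tip end [[ 0.39790353 -0.34433321  0.158     ]] grip start [[ 0.39814642 -0.29788992  0.125     ]]
[[196.95294189453125, 145.61175537109375], [201.64706420898438, 141.58822631835938], [215.55294799804688, 157.811767578125], [210.85882568359375, 161.83529663085938]]
[[ 0.3965 -0.3462  0.1589]
 [ 0.3965 -0.3285  0.1747]
 [ 0.3965 -0.2946  0.1137]
 [ 0.3965 -0.3125  0.0968]]
[ 0.40557355 -0.31760206  0.14374645]
{'brass': (array([0.5887, 0.3288, 0.125 ]), array([0.5887, 0.3288]), np.int32(3), np.float64(0.1261)), 'red': None, 'blue': (array([0.5741, 0.2187, 0.13  ]), array([0.5744, 0.2183]), np.int32(169), np.float64(0.1293)), 'yellow': (array([0.4972, 0.2179, 0.124 ]), array([0.4967, 0.2183]), np.int32(179), np.float64(0.1241)), 'spent': (array([ 0.5563, -0.1826,  0.15  ]), array([ 0.556, -0.182]), np.int32(158), np.float64(0.1495))}
shift [-1.779e-01  7.100e-01 -1.000e-04] spin -0.0003 rows 11.7 zaxis [-0. -0. -1.]
```

>>> jog_arm(moves=[[-0.178,0.72,0,0],[-0.178,0.72,0,0],[-0.178,0.72,0,0],[-0.178,0.72,0,0],[-0.178,0.72,0,0],[-0.178,0.72,0,0],[-0.178,0.72,0,0],[-0.178,0.72,0,0],[-0.178,0.72,0,0],[-0.178,0.72,0,0],[-0.178,0.72,0,0],[-0.178,0.72,0,0],[-0.178,0.72,0,0],[-0.178,0.72,0,0],[-0.178,0.72,0,0],[-0.178,0.72,0,0]], hand=0.0, newtons=10)

```text
clock: 40.58
position: [0.3976, -0.3989, 0.2302]
ee_rot: [3.141, 0.003, 0.001]
force: [-0.3, 0.2, 0.4]
width: 0.008
gripper_force: 0.0
```

```bash
python3 -c "
from h import *
print(arm.observe()['position'])
d=cam('top');print(caps(d,{'brass':(.575,.32,.006),'red':(.497,.32,.006),'blue':(.575,.22,.006),'yellow':(.497,.22,.006)}))
s=cam('scene');W=pts(s);m=(abs(W[...,0]-.397)<.06)&(abs(W[...,1]+.40)<.12)&(W[...,2]>.2)
for lo in range(236,340,8):
    q=W[m&(abs(W[...,2]*1000-lo-4)<4)]
    if len(q): print(lo,len(q),'x',q[:,0].min().round(3),q[:,0].max().round(3),'y',np.quantile(q[:,1],[0,.1,.9,1]).round(3))
save({'color':cv2.resize(s['color'][20:260,80:480],None,fx=2,fy=2)},'s5.png')
to(.397,-.40,.105)"
```

```text
[ 0.39755372 -0.39894689  0.23020273]
{'brass': (array([0.5753, 0.318 , 0.125 ]), array([0.5754, 0.3176]), np.int32(156), np.float64(0.1246)), 'red': (array([0.4982, 0.3185, 0.126 ]), array([0.4989, 0.3178]), np.int32(154), np.float64(0.1257)), 'blue': (array([0.5742, 0.2186, 0.13  ]), array([0.5744, 0.2183]), np.int32(170), np.float64(0.1288)), 'yellow': (array([0.4973, 0.2182, 0.124 ]), array([0.497 , 0.2185]), np.int32(176), np.float64(0.124))}
260 12 x 0.406 0.412 y [-0.411 -0.407 -0.396 -0.394]
268 30 x 0.394 0.411 y [-0.419 -0.414 -0.388 -0.384]
276 35 x 0.386 0.415 y [-0.416 -0.412 -0.384 -0.384]
284 35 x 0.39 0.411 y [-0.42  -0.414 -0.384 -0.382]
292 40 x 0.391 0.412 y [-0.42  -0.415 -0.383 -0.381]
300 41 x 0.386 0.412 y [-0.42  -0.416 -0.383 -0.381]
308 39 x 0.392 0.415 y [-0.421 -0.415 -0.382 -0.382]
316 4 x 0.402 0.412 y [-0.413 -0.401 -0.371 -0.37 ]
324 66 x 0.361 0.436 y [-0.487 -0.481 -0.315 -0.314]
332 163 x 0.365 0.438 y [-0.486 -0.48  -0.315 -0.313]
shift [-0.0004  0.0006  0.1252] spin 0.001 rows 2.0 zaxis [ 0. -0. -1.]
```

View pics/s5.png

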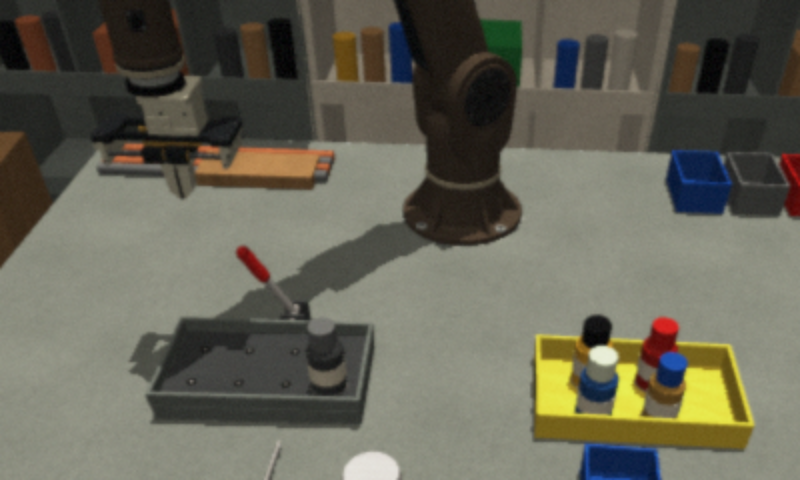

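The picture shows four cans upright in the crate (595,365 / 600,380 / 660,355 / 668,385), the spent can at (325,355), the lever at rest with its grip at (250,262), and the closed gripper (180,180) to its -y side. I now descend and push toward +y.

>>> jog_arm(moves=[[0,0,0.05,0],[0,0,0.1,0],[0,0,0.125,0],[0,0,0.125,0],[0,-0.01,0.125,0],[0,-0.02,0.125,0],[0,-0.03,0.125,0],[0,-0.04,0.125,0],[0,-0.05,0.125,0],[0,-0.06,0.125,0],[0,-0.06,0.125,0]])

```text
clock: 42.05
position: [0.398, -0.3408, 0.106]
ee_rot: [3.139, -0.0, 0.004]
force: [1.4, -4.6, 2.2]
width: 0.004
gripper_force: 2.3
```

>>> jog_arm(moves=[[0,-0.01,0,0],[0,-0.02,0,0],[0,-0.03,0,0],[0,-0.04,0,0],[0,-0.05,0,0],[0,-0.06,0,0],[0,-0.07,0,0],[0,-0.07,0,0]])

```text
clock: 43.05
position: [0.3968, -0.2693, 0.1047]
ee_rot: [-3.141, -0.001, 0.001]
force: [0.4, -4.9, -0.1]
width: -0.0
gripper_force: 2.4
```

```bash
python3 -c "
from h import *
weigh(3)
s=cam('scene')
save({'color':cv2.resize(s['color'][60:220,130:330],None,fx=3,fy=3)},'s6.png')"
```

```text
t 43.2 pos [ 0.3968 -0.2704  0.1048] F [ 0.245 -4.961  0.882] sd [0.309 0.315 0.159] w 0.006 grip 2.480976954102516
```

View pics/s6.png

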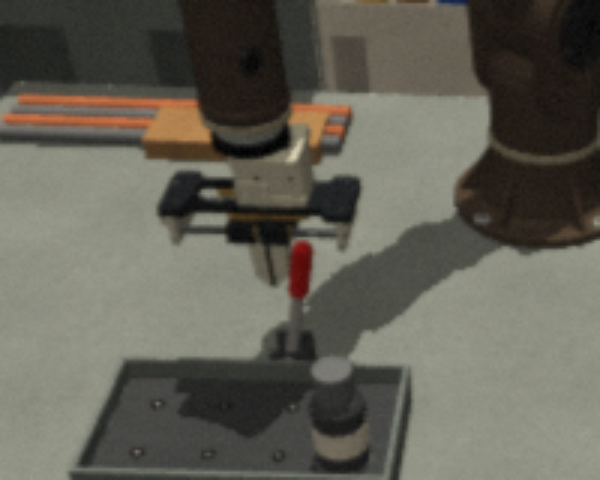

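The lever (300,270) is now just past upright, pushed by the fingers at about 5 N. I continue in smaller steps.

>>> jog_arm(moves=[[0,-0.008,0,0],[0,-0.016,0,0],[0,-0.024,0,0],[0,-0.024,0,0]])

```text
clock: 43.75
position: [0.3964, -0.246, 0.1047]
ee_rot: [-3.141, 0.0, 0.001]
force: [-1.7, -4.1, 2.8]
width: 0.002
gripper_force: 2.5
```

>>> jog_arm(moves=[[0,-0.003,0,0],[0,-0.006,0,0],[0,-0.006,0,0]])

```text
clock: 44.12
position: [0.3965, -0.2406, 0.1047]
ee_rot: [3.141, -0.001, -0.001]
force: [-0.4, -5.2, -0.9]
width: 0.005
gripper_force: 2.4
```

>>> jog_arm(moves=[[0,-0.003,0,0],[0,-0.003,0,0]])

```text
clock: 44.38
position: [0.3965, -0.2377, 0.1047]
ee_rot: [3.141, -0.001, -0.001]
force: [0.1, -6.0, -1.3]
width: 0.006
gripper_force: 2.4
```

Now 2–3 mm steps until the force rises.

>>> jog_arm(moves=[[0,-0.003,0,0],[0,-0.003,0,0]])

```text
clock: 44.62
position: [0.3966, -0.2347, 0.1048]
ee_rot: [3.141, -0.001, -0.001]
force: [-0.3, -6.9, -0.8]
width: 0.009
gripper_force: 2.4
```

>>> jog_arm(moves=[[0,-0.003,0,0],[0,-0.003,0,0]])

```text
clock: 44.88
position: [0.3966, -0.2317, 0.1048]
ee_rot: [3.141, -0.001, -0.001]
force: [-0.4, -6.3, 0.2]
width: 0.007
gripper_force: 2.4
```

>>> jog_arm(moves=[[0,-0.002,0,0],[0,-0.002,0,0]])

```text
clock: 45.12
position: [0.3966, -0.2298, 0.1048]
ee_rot: [3.141, -0.002, -0.001]
force: [0.5, -7.0, -0.8]
width: 0.009
gripper_force: 2.4
```

>>> jog_arm(moves=[[0,-0.002,0,0],[0,-0.002,0,0]])

```text
clock: 45.38
position: [0.3966, -0.2278, 0.1048]
ee_rot: [3.141, -0.002, -0.001]
force: [-0.2, -6.6, 0.2]
width: 0.005
gripper_force: 2.4
```

>>> jog_arm(moves=[[0,-0.002,0,0],[0,-0.002,0,0]])

```text
clock: 45.62
position: [0.3966, -0.2258, 0.1048]
ee_rot: [3.141, -0.002, -0.001]
force: [-0.1, -5.8, -0.6]
width: 0.007
gripper_force: 2.3
```

>>> jog_arm(moves=[[0,-0.002,0,0],[0,-0.002,0,0]])

```text
clock: 45.88
position: [0.3966, -0.2238, 0.1048]
ee_rot: [3.141, -0.002, -0.001]
force: [0.8, -5.6, -0.1]
width: 0.004
gripper_force: 2.3
```

```bash
python3 -c "
from h import *
s=cam('scene');c=s['color']
hs=cv2.cvtColor(c,cv2.COLOR_RGB2HSV);r=cv2.inRange(hs,(0,130,60),(7,255,255))|cv2.inRange(hs,(170,130,60),(180,255,255)); r[:120]=0;r[180:]=0;r[:,:180]=0;r[:,280:]=0
b=cv2.boxPoints(cv2.minAreaRect(cv2.findNonZero(r)))
q=np.c_[(b[:,0]-s['cx'])/s['fx'],(b[:,1]-s['cy'])/s['fy'],np.ones(4)]@s['R']; o=-s['R'].T@s['t']; P=(o+q*((.3965-o[0])/q[:,0])[:,None])
print(P.round(3)); e=sorted([(np.linalg.norm(P[i]-P[i-1]),P[i]-P[i-1]) for i in range(2)],key=lambda t:t[0])[1][1]; e=e*np.sign(e[2]); print('lean',np.arctan2(e[1],e[2]))
m=P.mean(0);print('lean2 from hinge',np.arctan2(m[1]+.269,m[2]-.04))
save({'color':cv2.resize(c[60:220,130:330],None,fx=3,fy=3)},'s7.png')"
```

```text
[[ 0.397 -0.234  0.11 ]
 [ 0.397 -0.194  0.168]
 [ 0.396 -0.178  0.154]
 [ 0.397 -0.218  0.094]]
lean 0.5995991587704025
lean2 from hinge 0.6030954731558266
```

View pics/s7.png

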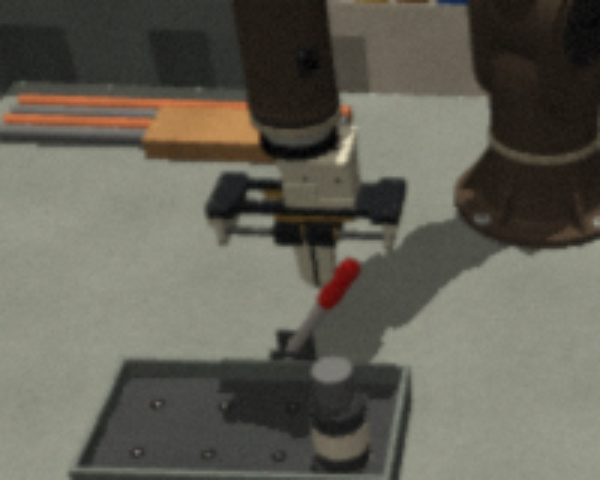

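The lever leans about 0.60 rad (grip at 340,285), which should be at or near the stop. I push on until the force clearly rises.

>>> jog_arm(moves=[[0,-0.002,0,0],[0,-0.002,0,0]])

```text
clock: 46.18
position: [0.3967, -0.2227, 0.1049]
ee_rot: [3.14, -0.003, -0.0]
force: [-0.1, -9.6, -0.1]
width: 0.006
gripper_force: 3.6
```

>>> jog_arm(moves=[[0,-0.002,0,0],[0,-0.002,0,0]])

```text
clock: 46.42
position: [0.3967, -0.2222, 0.1052]
ee_rot: [3.138, -0.004, 0.001]
force: [-0.0, -14.2, -0.4]
width: 0.003
gripper_force: 5.7
```

>>> jog_arm(moves=[[0,-0.002,0,0],[0,-0.002,0,0]])

```text
clock: 46.68
position: [0.3968, -0.2217, 0.1053]
ee_rot: [3.137, -0.006, 0.002]
force: [-0.9, -19.5, -0.4]
width: 0.006
gripper_force: 7.9
```

The force jumped to 19 N with no further travel, so the lever is on its stop. I retreat to let it spring back.

>>> jog_arm(moves=[[0,0,0,0],[0,0.02,0,0],[0,0.04,0,0],[0,0.06,0,0],[0,0.08,0,0],[0,0.1,0,0],[0,0.12,0,0],[0,0.14,0,0],[0,0.16,0,0],[0,0.19,0,0],[0,0.21,0,0],[0,0.21,-0.06,0],[0,0.21,-0.12,0],[0,0.21,-0.15,0],[0,0.21,-0.15,0],[0,0.21,-0.15,0],[0,0.21,-0.15,0]])

```text
clock: 48.8
position: [0.3963, -0.4265, 0.2535]
ee_rot: [-3.14, 0.0, 0.003]
force: [-0.2, 0.7, 0.0]
width: 0.004
gripper_force: 0.0
```

```bash
python3 -c "
from h import *
weigh(3)
d=cam('top');print(caps(d,{'brass':(.575,.32,.006),'red':(.497,.32,.006),'blue':(.575,.22,.006),'yellow':(.497,.22,.006),'spent':(.556,-.182,0)}))
s=cam('scene');save({'color':cv2.resize(s['color'][90:320,110:490],None,fx=2,fy=2)},'s8.png')"
```

```text
t 48.95 pos [ 0.3966 -0.4268  0.2541] F [ 0.229  0.579 -0.011] sd [0.453 0.24  0.065] w 0.005 grip 0.0
{'brass': (array([0.5754, 0.3182, 0.125 ]), array([0.5754, 0.3177]), np.int32(153), np.float64(0.1238)), 'red': (array([0.4981, 0.3188, 0.126 ]), array([0.4978, 0.3184]), np.int32(149), np.float64(0.1257)), 'blue': (array([0.5742, 0.2183, 0.13  ]), array([0.5744, 0.2183]), np.int32(172), np.float64(0.1293)), 'yellow': (array([0.4971, 0.2182, 0.124 ]), array([0.4967, 0.2186]), np.int32(176), np.float64(0.1239)), 'spent': (array([ 0.5564, -0.1824,  0.15  ]), array([ 0.556 , -0.1816]), np.int32(158), np.float64(0.1496))}
```

View pics/s8.png

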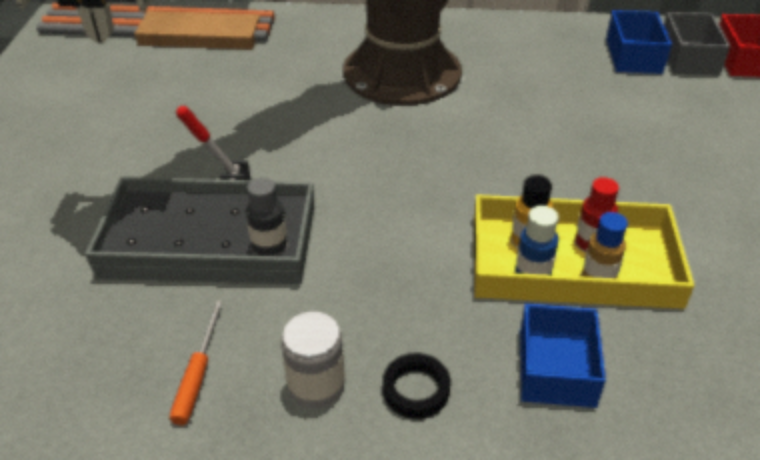

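The lever is back at rest (grip at 192,122), four cans stand in the crate (535–605, 215–245), the spent can is in the tray (265,215), and the bystanders have not moved.

```bash
python3 -c "
from cell import arm
print(arm.sign_off())"
```

```text
the job is handed in; nothing more can be done
None
```

I sorted all four cans present (yellow ~355 g, blue ~370 g, red ~290 g, brass ~250 g) into the crate, swung the lever to its stop at about 19 N and let it spring back, then handed the job in; no verdict was shown, and the reported tool height proved about 40 mm too low, so I worked around it.

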